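Brush a bearing ball and show it at the magnifier

TASK

Clean the bearing ball in the handled tray: take the brush out of the drilled timber block, dip its bristles well down into the open tin, dab the ball with the bristles and stand the brush back in its own hole. Then lift the tray by its wooden handle, never letting the ball roll out of its washer seat, bring it round to the magnifier and finish while still holding it there, level and still and touching nothing else, with the ball 12 cm in front of the middle of the lens on the robot's side, square to the glass. Do not tip the tin over, knock the magnifier or disturb the other things on the bench.

Things in the scene. Friction and masses are not known exactly. Their poses are not given: they have to be found in the camera images.
- tray: Loose ball tray, about 0.22 kg: sheet-steel pan 100 x 90 mm, floor 2.5 mm, edge 10 mm high, strap handle at its -x end. Origin: centre of the pan's underside; x points from handle to pan, z up. The handle rises behind the pan, then runs level: wooden bar from x = -160 to -80 mm, 22 mm wide (y), 39.5 to 60.5 mm above the underside. Starts flat on the bench, handle roughly towards the robot.
- tray_grip (a point): Point to grip on the wooden handle, mid width and height: 115 mm from the pan's centre along the tray's -x, 50 mm above the underside; same axes as the tray. Pinch from above, fingers closing along the tray's y. The pan hangs out in front of the grasp (about 0.25 N m), so grip firmly (about 80 N).
- tray_seat (a point): Centre of the ball seat, on the upper face of the pan's floor (2.5 mm above the underside, at the pan's centre). The seat is a flat steel washer welded to the floor: 44 mm outside, 25 mm hole, 3 mm high.
- ball: Loose polished steel bearing ball, 25.4 mm diameter, about 67 g. It lies in the washer's hole with about 4 mm of play each way and would roll over the 3 mm high edge at about 40 degrees of tilt or under a hard jerk. Its axes turn as it rolls: use ball_center.
- ball_center (a point): Centre of the ball, at rest in its seat 15.2 mm above the underside of the tray.
- brush: Loose brush, 150 mm long, 45 g, stored upright, bristles down. Origin: middle of the bristle end; z runs up the handle. Stiff square tuft 13 mm wide (z = 0 to 32 mm), round steel ferrule 15 mm (to 52 mm), square light-wood handle 16 x 16 mm (to 150 mm); its flats start parallel to the block's x and y. It can lean a few degrees in its hole; 40 N holds it.
- brush_tip (a point): Middle of the bristle end (lower end) of the brush.
- brush_grip (a point): Good grasp point inside the brush handle, 115 mm above the bristle end.
- block: Fixed drilled timber block, 64 (x) by 120 (y) mm, 60 mm high. Origin: centre of its underside. Square hole for the brush at y = -30 mm; smaller round hole at y = +30 mm with a short steel punch in it. The punch reaches 90 mm above the bench, the brush 160 mm. Fingers that close along the block's x stay clear of the punch. Same axes at its hole point.
- block_hole0 (a point): Middle of the mouth of the brush's hole, on the block's top face (60 mm above the bench). The hole is upright, 23 mm square, 50 mm deep with a flat bottom: the brush stands in it with 50 mm of its length below this point.
- tin: Loose open round steel tin, 72 mm outside diameter, 60 mm high, 3 mm wall, floor 4 mm thick, about 0.35 kg. Origin: centre of its underside.
- tin_rim (a point): Centre of the tin's open mouth, level with its rim, 60 mm above its underside.
- magnifier: Fixed bench magnifier: round dark foot 120 mm across, a gooseneck at its far side, and a round lens in a black ring 110 mm across, its centre 240 mm above the bench straight above the foot's centre. Origin: centre of the foot's underside. The lens looks towards the body's -x (roughly at the robot), tilted 25 degrees down.
- magnifier_lens (a point): Centre of the lens, 240 mm above the bench.
- magnifier_focus (a point): The viewing point, where the ball's centre is to be held: 120 mm from the centre of the lens, square to the glass, on the robot's side and below: 109 mm along the magnifier's -x from its axis and 189 mm above the bench.
- round_bar: Bystander: upright length of steel round bar, 56 mm diameter, 100 mm high; origin at the centre of its underside.
- pliers: Bystander: locking pliers lying on the bench, about 200 mm long; origin near the middle of the underside.
- punch: Bystander: steel centre punch, 10 mm thick, 80 mm long, standing in the block's round hole with 30 mm showing; origin at its lower end.
Not all that is in view belongs to the job. Of the things that look like the brush, the smaller one is meant.

How it is judged:
By the outcome, as a careful person would: the job done as asked, in the order asked, and still so for the second after the job is handed in, while the arm keeps its last pose, push and grip.
It also fails if it takes over 72 s, if anything falls off the work surface, if the arm or the gripper's body presses on something with over 40 N, if the wrist force passes 120 N, or if a joint passes its speed limit or range.

ROBOT

A 7-joint arm with a two-finger parallel gripper is mounted at the origin on the work surface. World frame = base frame: x ahead of the robot, y to its left, z up, the work surface at z = 0. Lengths are in m, angles in rad, forces in N, time in s.
With the tool pointing down it reaches from about 0.425 to 0.95 m from the base axis. Payload 4.7 kg.
Tool frame: the origin (TCP) lies on the centre line of the jaws, within the pads' length; the fingertips stand robot.nose_length ahead of it and the grasp point (between the pads) lies 8 mm behind it (robot.nose_length is the distance from the TCP to the fingertips, in m); z points along the fingers, y is the line along which they close (so a half turn about z gives the same grasp; the last joint's range is limited). The gripper opens to 85 mm and grips with 20 to 120 N. Pads are 22 mm wide; open, the fingers measure 114 mm over their backs; the gripper's body (76 mm by 85 mm) begins 54 mm behind the grasp point. The pads swing forward as they close: fully open they stand 13 mm farther back than shut.
Start: joints at [-1.152, 0.469, -0.049, 1.532, 0.024, 1.141, -0.082], TCP at [0.292, 0.608, 0.242] pointing down, gripper open.
Joint ranges: [-2.59, 2.59], [-0.33, 1.99], [-1.39, 1.29], [0.1, 2.45], [-1.04, 4.18], [0.21, 1.99], [-2.66, 2.66]. Speed limits (rad/s): [2.57, 2.57, 3.14, 3.14, 3.14, 3.14, 3.14].

INTERFACE

Orientations are given as [roll, pitch, yaw] about the fixed x, y, z axes, in that order (R = Rz(yaw) Ry(pitch) Rx(roll)).
In Python, from plant import robot gives the robot as it stands. Calls block until the motion is done:
- robot.goto(position, orientation): joint-space move of the TCP to a pose.
- robot.move_straight(position, vel=0.15, attitude=None, contact_N=None): straight line of the TCP; attitude=None keeps the orientation; vel is the mean speed in m/s. With contact_N (N) it stops when the force on the tool has changed by that much, and returns True; else False.
- robot.move_joints(angles): joint-space move.
- robot.grip(opening, strength=None): opening from 0.0 (shut) to 1.0 (fully open); strength is the grip in N (None keeps the last); returns when the fingers have stopped.
- robot.sleep(seconds).
- robot.inverse_kinematics(position, orientation): joint angles nearest the present ones, or None.
- robot.sense(): the state.
- robot.grab_frame(name): name is "scene" or "top" or "wrist"; returns a dict with "image" (420x560x3 uint8, red, green, blue), "range_z" (420x560 float32, m along the optical axis (not along the pixel's ray), 0 where there is no reading), "fx", "fy", "cx", "cy" (pixels), "R" (3x3) and "t" (3): a world point X has camera coordinates R X + t. Camera axes: x right, y down, z forward; pixel columns grow to the right and rows downward; lengths in m; the calibration is good to about 2 mm. A picture is of the moment at which its call begins.
A pose or a line that the arm cannot do raises robot.IKError and nothing moves.
- robot.close_job(): hands the job in; it is judged then, once.
The state is a dict: "t": time; "joint_pos": joint angles; "joint_velocities": joint speeds; "effort": joint torques, N m; "tcp_pos": TCP position; "tcp_rot": TCP orientation; "wrist_force": force on the tool from outside, world axes, zero at the start; "torque": the same for the moment, N m; "opening": opening from 0.0 (shut) to 1.0 (fully open); "gripper_force": force on a finger pad.
Only numpy, scipy, OpenCV 4.12 (cv2) and the standard library are available. Lean on these libraries where they do the work, as an engineer would, in place of code of your own. Each camera call takes 0.05 s, during which the arm holds its last target. There are 200 camera calls.

## Working session

There is one attempt and no reset: what is moved stays moved. The work goes in short steps, each a Python script; the robot and the scene stay as the last script left them, time stands still between calls to the robot, and variables do not carry over. Pictures are saved under pics/ and viewed, at most 13 in all, crops included, and the job is handed in when it is done.

```bash
ls; mkdir -p pics
cat > h.py <<'E'
from plant import robot
import numpy as np, cv2
def save(name,f): cv2.imwrite(f'pics/{name}.png',cv2.cvtColor(f['image'],cv2.COLOR_RGB2BGR))
def cloud(f):
    z=f['range_z'];v,u=np.indices(z.shape)
    c=np.stack([(u-f['cx'])/f['fx']*z,(v-f['cy'])/f['fy']*z,z],-1)
    P=(c-f['t'])@f['R']   # R^T (c-t)
    P[z==0]=np.nan
    return P
E
python3 - <<'E'
from h import *
import pickle
d={n:robot.grab_frame(n) for n in('scene','top')}
pickle.dump(d,open('f0.pkl','wb'))
for n in d: save(n,d[n]); print(n,-d[n]['R'].T@d[n]['t'],d[n]['fx'])
s=robot.sense();print(s,robot.nose_length)
E
```

```text
pics
scene [ 1.44825329 -0.23397465  0.82066102] 485.4329491124209
top [ 0.52770916 -0.06114227  1.27200117] 480.42468562928644
{'t': 0.1, 'joint_pos': array([-1.15190704,  0.46937488, -0.04860425,  1.53357466,  0.02409928,
        1.14098466, -0.08229747]), 'joint_velocities': array([-0.00032996, -0.00300532, -0.00079196, -0.00360802,  0.00041058,
        0.00243008, -0.00206994]), 'effort': array([ 9.15203527e-04, -5.11513424e+01, -4.68797470e-02, -2.38388515e+01,
        1.08053262e-02,  4.37733412e-03, -1.16161664e-05]), 'tcp_pos': array([0.29202157, 0.60800611, 0.24135678]), 'tcp_rot': array([-3.13983750e+00,  5.55381308e-05,  2.69384296e+00]), 'wrist_force': array([-0.07938644,  0.25337301,  0.8018245 ]), 'torque': array([ 0.00916887,  0.00282507, -0.02447352]), 'gripper_force': 0.0, 'opening': 0.9990778623993336} 0.011
```

View pics/top.png

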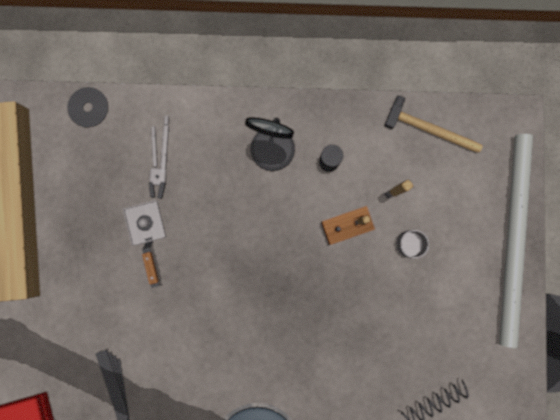

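View pics/scene.png

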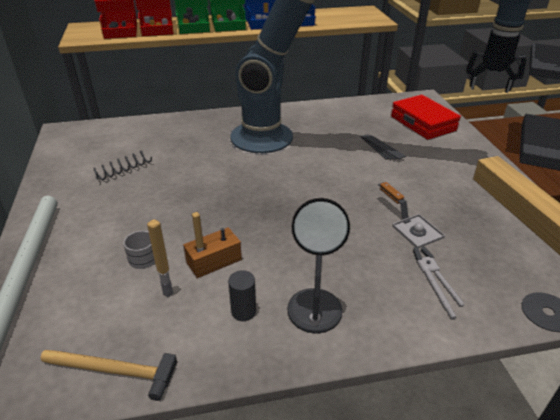

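The top view has +x up and +y left. Two things look like the brush:
- **In the block:** top (365,220), scene (197,230). It is shorter and sits in the drilled block, so it fits "the smaller one".
- **Free-standing:** top (400,190), scene (158,250). It is larger.

The tray is at top (145,222) with its handle at (151,268), the tin at (412,244), the magnifier at (272,145), the round bar at (331,158) and the pliers at (158,165). I'll confirm the brush with a crop and measure.

Run:
```python
from h import *
import pickle
d=pickle.load(open('f0.pkl','rb'))
im=cv2.cvtColor(d['scene']['image'],cv2.COLOR_RGB2BGR)[190:310,110:260]
im2=cv2.cvtColor(d['top']['image'],cv2.COLOR_RGB2BGR)[165:270,310:440]
a=cv2.resize(im,(500,400),interpolation=2);b=cv2.resize(im2,(300,242),interpolation=2)
o=np.zeros((400,800,3),np.uint8);o[:,:500]=a;o[:242,500:]=b
cv2.imwrite('pics/crop1.png',o)
Pt=cloud(d['top']);Ps=cloud(d['scene'])
A=np.concatenate([Pt.reshape(-1,3),Ps.reshape(-1,3)])
src=np.r_[np.zeros(Pt.size//3),np.ones(Ps.size//3)]
def reg(u0,u1,v0,v1,zl,zh):
    p=Pt[v0:v1,u0:u1].reshape(-1,3); m=(p[:,2]>zl)&(p[:,2]<zh); return p[m]
def show(n,p):
    if len(p)<5: print(n,len(p));return
    r=cv2.minAreaRect((p[:,:2]*1000).astype(np.float32)); print(n,len(p),'mean',p.mean(0).round(4),'rect',np.round(r[0],1),np.round(r[1],1),round(r[2],1),'z',p[:,2].min().round(3),p[:,2].max().round(3))
print('bench z',np.nanmedian(Pt[280:330,200:300,2]),np.nanmedian(Ps[200:220,60:110,2]))
show('block top',reg(318,380,200,248,.052,.066))
show('brush',reg(345,380,200,235,.12,.18))
show('brush>75',reg(345,380,200,235,.075,.2))
show('bigbrush',reg(375,420,170,210,.05,.3))
show('tin rim',reg(390,435,222,266,.05,.07))
show('bar',reg(315,348,140,176,.09,.11))
show('foot',reg(245,300,125,175,.005,.05))
show('lens',reg(235,305,105,150,.15,.35))
show('pan',reg(115,170,198,248,.004,.03))
show('ball',reg(115,170,198,248,.0155,.05))
show('handle',reg(135,170,245,295,.045,.075))
show('pliers',reg(145,175,110,200,.008,.06))
def sc(n,xy,r,zl,zh):
    p=Ps.reshape(-1,3); m=(np.hypot(p[:,0]-xy[0],p[:,1]-xy[1])<r)&(p[:,2]>zl)&(p[:,2]<zh); show('S '+n,p[m]);return p[m]
c=lambda u,v:Pt[v,u]
for n,u,v in(('brush',366,218),('tin',412,244),('block',340,228),('tray',130,225),('handle',151,268),('lens',268,128)): print(n,c(u,v).round(4))
pickle.dump(None,open('/dev/null','wb'))
bt=reg(318,380,200,248,.052,.066).mean(0)
sc('block',bt,.08,.055,.065); sc('brush',bt,.09,.145,.175)
sc('tin',reg(390,435,222,266,.05,.07).mean(0),.06,.055,.066)
sc('handle',reg(135,170,245,295,.045,.075).mean(0),.06,.04,.075)
sc('bigbrush',reg(375,420,170,210,.05,.3).mean(0),.05,.15,.3)
```

```text
bench z -0.0005159195783455766 0.00033349638797566046
block top 1055 mean [ 0.5806 -0.2137  0.0597] rect [ 581.9 -217. ] [ 64.  120.8] 20.5 z 0.052 0.066
brush 58 mean [ 0.5912 -0.2426  0.1533] rect [ 591.2 -244.1] [15.5 15.3] 4.6 z 0.122 0.164
brush>75 76 mean [ 0.591  -0.2414  0.1406] rect [ 591.2 -244.1] [15.5 15.4] 4.6 z 0.075 0.164
bigbrush 244 mean [ 0.6653 -0.323   0.1633] rect [ 667.6 -327.2] [22.6 22.7] 47.0 z 0.05 0.214
tin rim 147 mean [ 0.54   -0.3855  0.0582] rect [ 538.8 -385.4] [68.3 71.3] 1.4 z 0.051 0.067
bar 403 mean [ 0.7514 -0.1682  0.0997] rect [ 751.5 -168.3] [54.1 53.4] 64.6 z 0.092 0.107
foot 1334 mean [ 0.7717 -0.0164  0.0189] rect [781.  -15.6] [129.5 144. ] 1.6 z 0.005 0.028
lens 709 mean [ 0.7803 -0.0179  0.2485] rect [781.2 -17.6] [79.4 97.6] 19.0 z 0.158 0.294
pan 725 mean [0.5739 0.3144 0.0088] rect [576.3 320.7] [129.  143.8] 1.4 z 0.004 0.03
ball 117 mean [0.5564 0.3054 0.0261] rect [547.8 303.5] [71.5 59.6] 54.4 z 0.016 0.048
handle 388 mean [0.4634 0.2793 0.0577] rect [463.8 280.6] [102.9  23.3] 16.2 z 0.045 0.066
pliers 769 mean [0.7364 0.2809 0.0121] rect [753.  285.1] [ 47.2 222.7] 89.9 z 0.008 0.022
brush [ 0.5939 -0.2438  0.1601]
tin [ 0.5377 -0.3928  0.0011]
block [ 0.5718 -0.1916  0.0897]
tray [ 0.5688  0.3538 -0.0006]
handle [0.4608 0.2759 0.0621]
lens [ 0.775  -0.015   0.2605]
S block 884 mean [ 0.5856 -0.218   0.0599] rect [ 580.5 -218.2] [ 70.9 122.4] 20.1 z 0.055 0.065
S brush 64 mean [ 0.5953 -0.2463  0.1555] rect [ 594.5 -246.4] [16.3 16.6] 50.3 z 0.145 0.162
S tin 134 mean [ 0.5419 -0.3935  0.0587] rect [ 537.6 -392.2] [77.9 60.5] 6.8 z 0.055 0.063
S handle 318 mean [0.4715 0.2777 0.0541] rect [465.4 278.6] [107.8  26.2] 16.1 z 0.04 0.064
S bigbrush 365 mean [ 0.674 -0.329  0.185] rect [ 669.  -329.4] [23.2 22.9] 38.4 z 0.15 0.214
```

View pics/crop1.png

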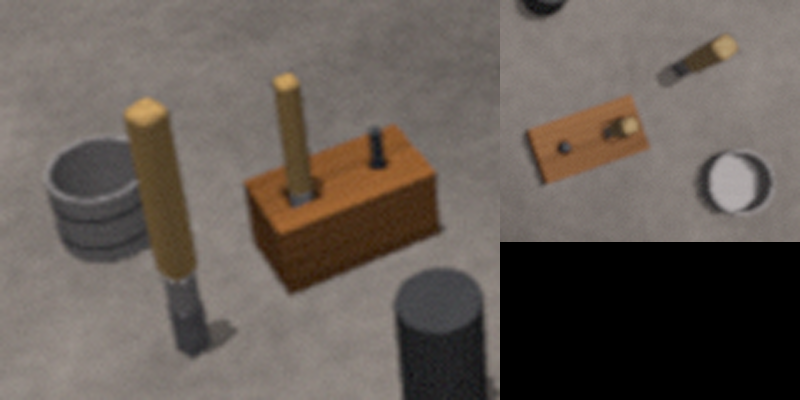

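The crop confirms it: the brush in the block is the smaller one (crop (290,130)), and the free-standing one at (170,220) is larger. Next I'll refine the tray, ball, tin and magnifier fits.

```bash
cat > fit.py <<'E'
from h import *
import pickle
from scipy.optimize import least_squares
def circ(p,r=None):
    c0=p[:,:2].mean(0)
    if r: s=least_squares(lambda c:np.hypot(*(p[:,:2]-c).T)-r,c0,loss='soft_l1',f_scale=.002).x; return s
    s=least_squares(lambda c:np.hypot(*(p[:,:2]-c[:2]).T)-c[2],[*c0,.05],loss='soft_l1',f_scale=.002).x; return s
def near(P,xy,r,zl,zh):
    p=P.reshape(-1,3); return p[(np.hypot(p[:,0]-xy[0],p[:,1]-xy[1])<r)&(p[:,2]>zl)&(p[:,2]<zh)]
def rect(p):
    r=cv2.minAreaRect((p[:,:2]*1000).astype(np.float32)); return len(p),np.round(r[0],1),np.round(r[1],1),round(r[2],1)
E
python3 - <<'E'
from fit import *
d=pickle.load(open('f0.pkl','rb'))
for n in d:
    P=cloud(d[n]); print(n)
    print(' tin',circ(near(P,(.538,-.389),.055,.05,.066),.0345))
    p=near(P,(.575,.313),.02,.018,.06); print(' ball n',len(p),'z',p[:,2].max())
    s=least_squares(lambda c:np.linalg.norm(p-c,axis=1)-.0127,[*p.mean(0)[:2],.015],loss='soft_l1',f_scale=.001).x; print(' ball',s)
    print(' pan',rect(near(P,(.576,.314),.068,.004,.03)))
    h=near(P,(.464,.28),.07,.045,.068);print(' handle',rect(h))
    f=near(P,(.78,-.016),.08,.005,.03);print(' foot',circ(f[f[:,0]>0]),rect(f),np.percentile(f[:,2],[5,50,95]))
    l=near(P,(.78,-.017),.08,.19,.31);c=l.mean(0);u,sv,vt=np.linalg.svd(l-c,full_matrices=False)
    nn=vt[2]*np.sign(vt[2][0]);print(' lens',len(l),c,sv/np.sqrt(len(l)),nn,'yaw',np.degrees(np.arctan2(nn[1],nn[0])),'tilt',np.degrees(np.arcsin(nn[2])))
    # foot edge pixels angle & colour dark mask
E
```

```text
scene
 tin [ 0.53796011 -0.38670437]
 ball n 51 z 0.02976513867937999
 ball [0.57610862 0.31137378 0.01463999]
 pan (559, array([570.7, 312.5]), array([114.7, 103.9]), 15.4)
 handle (281, array([465. , 278.5]), array([106.9,  26.2]), 16.1)
 foot [ 0.79058035 -0.02197233  0.04381056] (1714, array([785.4, -22.2]), array([117.3, 122. ]), 40.5) [0.00980262 0.01956275 0.02294186]
 lens 2691 [ 0.78288625 -0.01942761  0.24202616] [0.02793957 0.02744482 0.00218938] [ 0.87142429 -0.24477736  0.42509263] yaw -15.689703722456034 tilt 25.156526671378323
top
 tin [ 0.53870079 -0.38461142]
 ball n 69 z 0.033714634539659845
 ball [0.57665008 0.31370414 0.01559798]
 pan (677, array([575.7, 313.7]), array([121.5, 128.7]), 31.2)
 handle (388, array([463.8, 280.6]), array([102.9,  23.3]), 16.2)
 foot [ 0.77113411 -0.01646455  0.03840023] (1327, array([764.3, -14.8]), array([145. , 115.7]), 85.3) [0.01096113 0.01964067 0.02446653]
 lens 690 [ 0.77922082 -0.01764083  0.25061679] [0.03464191 0.02859349 0.00259449] [ 0.85721913 -0.24451129  0.45319929] yaw -15.920151743439181 tilt 26.949132906020086
```

Run:
```python
from fit import *
pi=np.pi; D=np.radians
for n,p,y in(('tray',(.466,.2805,.35),106.2-180),('tray2',(.466,.2805,.35),106.2),('trayup',(.466,.2805,.042),106.2),('brush',(.5923,-.2455,.3),110.3),('brush2',(.5923,-.2455,.117),-69.7),('tin',(.538,-.386,.2),110.3),('tin2',(.538,-.386,.2),-69.7),('dab',(.577,.3125,.2),110.3),('dab2',(.577,.3125,.2),-69.7),('fin',(.563,.01,.216),90),('fin2',(.563,.01,.216),-90)):
    q=robot.inverse_kinematics(p,[pi,0,D(y)]);print(n,None if q is None else np.round(q,2))
robot.goto([.50,.295,.40],[pi,0,D(106.2)])
f=robot.grab_frame('wrist');save('w_tray',f)
robot.goto([.50,0.0,.40],[pi,0,D(100)])
robot.goto([.5923,-.2455,.32],[pi,0,D(110.3)])
g=robot.grab_frame('wrist');save('w_brush',g)
pickle.dump((f,g),open('f1.pkl','wb'))
print(robot.sense()['t'])
for a in(f,g): print('cam',-a['R'].T@a['t'])
P=cloud(f)
p=near(P,(.5765,.3125),.02,.018,.06)
print('ball',len(p),least_squares(lambda c:np.linalg.norm(p-c,axis=1)-.0127,[*p.mean(0)[:2],.015],loss='soft_l1',f_scale=.001).x)
print('handle',rect(near(P,(.464,.28),.07,.045,.068)),'pan',rect(near(P,(.576,.314),.068,.004,.03)))
P=cloud(g)
print('block',rect(near(P,(.582,-.2175),.08,.055,.065)),'brush',rect(near(P,(.592,-.2455),.03,.14,.175)),near(P,(.592,-.2455),.03,.157,.175).mean(0),'brush low',rect(near(P,(.592,-.2455),.03,.07,.1)))
t=near(P,(.538,-.386),.055,.05,.066);print('tin',len(t),t.size and circ(t,.0345))
a=cv2.hconcat([cv2.imread('pics/w_tray.png'),cv2.imread('pics/w_brush.png')]);cv2.imwrite('pics/w2.png',cv2.resize(a,(800,300)))
```

```text
tray [ 0.27  0.38 -1.17  1.65  0.36  1.35  2.47]
tray2 [-0.82  0.17  0.24  1.71 -0.04  1.27 -0.29]
trayup [-0.75  0.52  0.17  2.02 -0.15  0.61 -0.2 ]
brush [-0.28  0.48  0.9   1.58 -0.39  1.27  1.03]
brush2 [-0.37  0.82  1.11  1.78 -0.83  1.09 -1.75]
tin [-0.05  0.64  0.95  1.65 -0.56  1.14  1.4 ]
tin2 [-0.12  0.73  1.11  1.65 -0.69  1.21 -1.64]
dab [-0.7   0.48  0.2   1.64 -0.11  1.04 -0.12]
dab2 [ 0.16  0.77 -1.18  1.58  0.74  1.29  2.36]
fin [-0.49  0.33  0.5   1.86 -0.19  1.    0.09]
fin2 [ 0.74  0.58 -1.17  1.79  0.58  1.17  2.53]
3.9083
cam [0.47913324 0.36418546 0.53086916]
cam [ 0.56864638 -0.17796282  0.45198987]
ball 214 [0.57345096 0.31229679 0.01551793]
handle (1212, array([460.8, 279.9]), array([102.9,  22.1]), 16.4) pan (1661, array([574.4, 313.1]), array([121.6,  89.5]), 16.4)
block (5331, array([ 579.4, -218.6]), array([ 64.1, 119.1]), 20.5) brush (363, array([ 589.4, -245.7]), array([15.6, 15.5]), 19.3) [ 0.58949981 -0.24561197  0.15962629] brush low (71, array([ 587.1, -240.2]), array([15.4,  3.6]), 24.1)
tin 709 [ 0.53618504 -0.38551718]
```

View pics/w2.png

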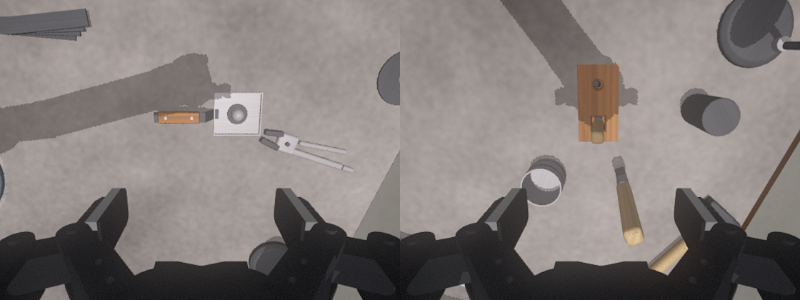

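The wrist view shows the tray at (238,113), the brush in the block at (598,125), the tin at (543,180) and the larger brush standing free at (630,210). All three cameras agree to within about 3 mm, so I'll use the averages. Next is grasping the brush.

Run:
```python
from fit import *
robot.grip(0.7,40)
robot.move_straight([.5912,-.2456,.20],vel=.2)
print(robot.move_straight([.5912,-.2456,.117],vel=.1,contact_N=8))
robot.grip(0.0,40);robot.sleep(.2)
s=robot.sense();print(s['t'],s['tcp_pos'],s['opening'],s['gripper_force'],s['wrist_force'])
np.save('grasp.npy',np.array([*s['tcp_pos']]))
x=s['tcp_pos']
print(robot.move_straight([.5912,-.2456,.19],vel=.08,contact_N=15))
robot.move_straight([.5912,-.2456,.245],vel=.15)
robot.sleep(.2);s=robot.sense();print(s['t'],s['tcp_pos'],s['tcp_rot'],s['opening'],s['wrist_force'])
d={n:robot.grab_frame(n) for n in('scene','top','wrist')};pickle.dump(d,open('f2.pkl','wb'))
for n in d:
    save('b_'+n,d[n]);P=cloud(d[n]); 
    for zl,zh in((.12,.14),(.14,.17),(.18,.205),(.205,.225)):
        p=near(P,(.5912,-.2456),.025,zl,zh); print(n,zl,rect(p) if len(p)>5 else len(p),p.mean(0).round(4) if len(p) else '')
    p=near(P,(.5912,-.2456),.025,.1,.3); print('minz',np.percentile(p[:,2],[0,2,5]))
a=cv2.hconcat([cv2.resize(cv2.imread('pics/b_scene.png')[120:330,60:340],(560,420)),cv2.imread('pics/b_wrist.png')]);cv2.imwrite('pics/b2.png',cv2.resize(a,(800,300)))
```

```text
False
6.6833 [ 0.59159301 -0.24570748  0.11748706] 0.18271926446342796 39.326090812683105 [-0.12273501  0.10192814  4.07888842]
False
8.4667 [ 0.59058991 -0.24514871  0.24357319] [-3.13961285e+00 -1.56484775e-03  1.92518869e+00] 0.18165135096682059 [ 0.81220699 -0.64276455 -0.94264446]
scene 0.12 (6, array([ 596.5, -245.6]), array([11.1,  2.7]), 72.7) [ 0.5968 -0.245   0.139 ]
scene 0.14 (74, array([ 596.1, -246. ]), array([15.5,  9.1]), 81.4) [ 0.5962 -0.2456  0.1551]
scene 0.18 (71, array([ 596.6, -246.1]), array([16.9, 10.1]), 78.7) [ 0.5973 -0.2455  0.1934]
scene 0.205 (60, array([ 593.9, -246.3]), array([16. , 13.9]), 29.1) [ 0.5974 -0.2457  0.2149]
minz [0.13800548 0.1425301  0.14851652]
top 0.12 0 
top 0.14 5 [ 0.5936 -0.2369  0.1537]
top 0.18 0 
top 0.205 0 
minz [0.14101751 0.14180786 0.14299338]
wrist 0.12 (12, array([ 587.4, -239.5]), array([8.5, 0.2]), 20.5) [ 0.5872 -0.2396  0.1393]
wrist 0.14 (245, array([ 587.6, -241.4]), array([14.6,  6. ]), 34.8) [ 0.588  -0.2395  0.1566]
wrist 0.18 (307, array([ 588.4, -239.8]), array([15.9,  5. ]), 18.7) [ 0.588  -0.2387  0.1944]
wrist 0.205 (449, array([ 588.4, -239.4]), array([15.9,  4.9]), 19.4) [ 0.5879 -0.2384  0.2155]
minz [0.13901462 0.16945186 0.20304551]
```

View pics/b2.png

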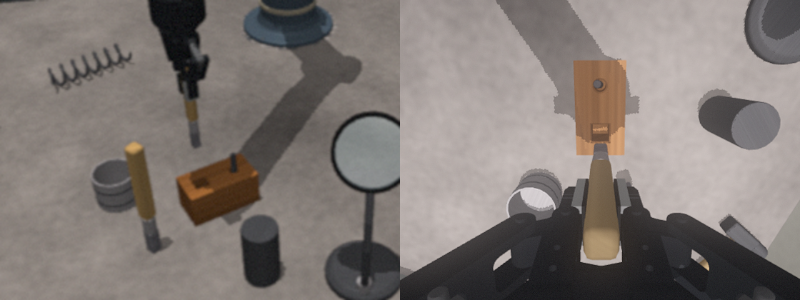

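The brush is clear of the block and hanging upright, tip at z≈0.137. The tin at wrist crop (530,195) and the free-standing brush are undisturbed. Next: dip it, then carry it over the ball.

Run:
```python
from fit import *
pi=np.pi; D=np.radians
robot.move_straight([.5376,-.3856,.245],vel=.2)
print(robot.move_straight([.5376,-.3856,.121],vel=.12,contact_N=6))
robot.sleep(.4);s=robot.sense();print(s['t'],s['tcp_pos'],s['wrist_force'])
robot.move_straight([.5376,-.3856,.25],vel=.15)
robot.goto([.50,0.0,.36],[pi,0,D(110.3)])
robot.goto([.5754,.3125,.22],[pi,0,D(110.3)])
robot.move_straight([.5754,.3125,.165],vel=.1)
robot.sleep(.3)
s=robot.sense();print(s['t'],s['tcp_pos'],s['tcp_rot'],s['opening'],s['wrist_force'])
d={n:robot.grab_frame(n) for n in('scene','top','wrist')};pickle.dump(d,open('f3.pkl','wb'))
for n in d:
    save('c_'+n,d[n]);P=cloud(d[n])
    p=near(P,(.5754,.3125),.02,.014,.032)
    if len(p)>10: print(n,'ball',len(p),least_squares(lambda c:np.linalg.norm(p-c,axis=1)-.0127,[*p.mean(0)[:2],.015],loss='soft_l1',f_scale=.001).x)
    for zl,zh in((.055,.075),(.075,.085),(.12,.145)):
        p=near(P,(.5754,.3125),.025,zl,zh); print(n,zl,rect(p) if len(p)>5 else len(p))
P=cloud(d['top']);print('tin',circ(near(P,(.538,-.389),.055,.05,.066),.0345))
a=cv2.hconcat([cv2.resize(cv2.imread('pics/c_scene.png')[130:270,330:470],(420,420)),cv2.imread('pics/c_wrist.png')]);cv2.imwrite('pics/c2.png',cv2.resize(a,(800,343)))
```

```text
False
11.1 [ 0.53767171 -0.38563667  0.12121624] [-0.11006744 -0.37594857 -0.11628538]
15.9167 [0.57565491 0.31264624 0.16557813] [ 3.14060649e+00 -2.71102555e-04  1.92516148e+00] 0.18398375408401402 [ 0.10214791  0.00372184 -0.92520609]
scene ball 62 [0.57556521 0.31225442 0.0149862 ]
scene 0.055 (36, array([581.9, 309.6]), array([16.4, 11.4]), 64.2)
scene 0.075 (22, array([581.2, 309.9]), array([15.7,  7.4]), 58.9)
scene 0.12 (65, array([582.4, 309.1]), array([18.2, 12.5]), 60.5)
top ball 65 [0.57618804 0.31428055 0.01541865]
top 0.055 (11, array([578. , 307.6]), array([ 4.5, 12.7]), 82.8)
top 0.075 (8, array([577. , 308.6]), array([ 5.6, 13.2]), 72.1)
top 0.12 (22, array([579.3, 306.7]), array([14.9,  3.3]), 8.7)
wrist ball 584 [0.57330661 0.31250308 0.01545402]
wrist 0.055 (110, array([573.1, 318.2]), array([12.5,  2.1]), 16.1)
wrist 0.075 (85, array([572.9, 317.9]), array([12.6,  2. ]), 21.6)
wrist 0.12 (529, array([572.9, 318.5]), array([16. ,  4.7]), 21.4)
tin [ 0.53867387 -0.38451967]
```

View pics/c2.png

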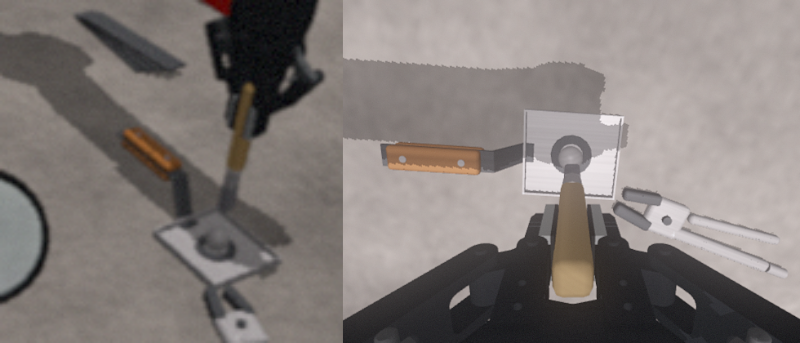

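The bristles hang right over the ball at crop (572,155) and the ball sits in its washer. The lateral error is about 2 mm or less. Now to dab it, then take the brush back.

Run:
```python
from fit import *
pi=np.pi; D=np.radians
robot.move_straight([.5744,.3125,.148],vel=.1)
c=robot.move_straight([.5744,.3125,.132],vel=.02,contact_N=3)
s=robot.sense();print(c,s['t'],s['tcp_pos'],s['wrist_force'])
robot.sleep(.3);s=robot.sense();print(s['tcp_pos'],s['wrist_force'])
robot.move_straight([.5744,.3125,.24],vel=.12)
f=robot.grab_frame('top');P=cloud(f)
p=near(P,(.5754,.3125),.02,.014,.032)
if len(p)>10: print('ball',least_squares(lambda c:np.linalg.norm(p-c,axis=1)-.0127,[*p.mean(0)[:2],.015],loss='soft_l1',f_scale=.001).x)
robot.goto([.50,0.0,.36],[pi,0,D(110.3)])
robot.goto([.5912,-.2456,.245],[pi,0,D(110.3)])
robot.sleep(.3);s=robot.sense();print(s['t'],s['tcp_pos'],s['tcp_rot'],s['opening'],s['wrist_force'])
d={n:robot.grab_frame(n) for n in('scene','wrist')};pickle.dump(d,open('f4.pkl','wb'))
for n in d:
    P=cloud(d[n])
    for zl,zh in((.12,.14),(.14,.17),(.18,.205),(.205,.225)):
        p=near(P,(.5912,-.2456),.025,zl,zh); print(n,zl,rect(p) if len(p)>5 else len(p),p.mean(0).round(4) if len(p) else '')
    p=near(P,(.5912,-.2456),.025,.1,.3); print('minz',np.percentile(p[:,2],[0,2,5]))
```

```text
True 17.0333 [0.5746426  0.31260598 0.13483195] [0.46938846 0.6187008  4.999498  ]
[0.57451988 0.31262398 0.1347509 ] [ 0.05974685 -0.46821589  6.45722359]
ball [0.57556984 0.31364648 0.01547765]
21.1083 [ 0.59158264 -0.24457257  0.24558809] [ 3.14038151e+00 -1.09026044e-04  1.92675999e+00] 0.182361495762087 [-0.15580856  0.01885819 -0.57557188]
scene 0.12 4 [ 0.5965 -0.2423  0.1393]
scene 0.14 (73, array([ 597.2, -246.6]), array([16.2, 11.6]), 70.3) [ 0.5973 -0.245   0.1557]
scene 0.18 (67, array([ 598.5, -245.3]), array([17.2, 12.3]), 81.4) [ 0.5984 -0.2447  0.1934]
scene 0.205 (65, array([ 598.1, -245.7]), array([18. , 10.7]), 78.1) [ 0.5991 -0.2447  0.2153]
minz [0.13788631 0.14361181 0.15035269]
wrist 0.12 0 
wrist 0.14 (239, array([ 589. , -240.1]), array([13.4,  4.1]), 25.4) [ 0.5888 -0.239   0.1561]
wrist 0.18 (295, array([ 589.2, -239.2]), array([16. ,  4.8]), 19.8) [ 0.5887 -0.2382  0.1944]
wrist 0.205 (433, array([ 589., -239.]), array([16. ,  4.9]), 20.6) [ 0.5886 -0.2379  0.2155]
minz [0.14027016 0.17078905 0.20378841]
```

Run:
```python
from fit import *
pi=np.pi; D=np.radians
print(robot.move_straight([.5912,-.2456,.185],vel=.15,contact_N=8))
print(robot.move_straight([.5912,-.2456,.118],vel=.06,contact_N=6))
robot.sleep(.2);s=robot.sense();print(s['t'],s['tcp_pos'],s['wrist_force'])
if s['tcp_pos'][2]<.121:
    robot.grip(.6,40);robot.sleep(.2)
    robot.move_straight([.5912,-.2456,.22],vel=.12)
    robot.goto([.56,-.21,.32],[pi,0,D(110.3)])
    d={n:robot.grab_frame(n) for n in('scene','top','wrist')};pickle.dump(d,open('f5.pkl','wb'))
    print(robot.sense()['t'])
    for n in d:
        save('d_'+n,d[n]);P=cloud(d[n]);p=near(P,(.5915,-.2456),.03,.1,.2)
        if len(p)>5: print(n,rect(near(P,(.5915,-.2456),.03,.145,.175)),'top z',np.percentile(p[:,2],98))
    a=cv2.hconcat([cv2.resize(cv2.imread('pics/d_scene.png')[190:310,110:260],(525,420)),cv2.imread('pics/d_wrist.png')]);cv2.imwrite('pics/d2.png',cv2.resize(a,(800,310)))
```

```text
False
False
23.225 [ 0.5913751  -0.24562052  0.11829264] [-0.257054    0.32508124  0.40071028]
25.525
scene (67, array([ 595.2, -245.1]), array([16.4, 16. ]), 29.7) top z 0.1609675624334426
wrist (340, array([ 593.2, -243.6]), array([15.6, 14.9]), 19.8) top z 0.16123726750142364
```

View pics/d2.png

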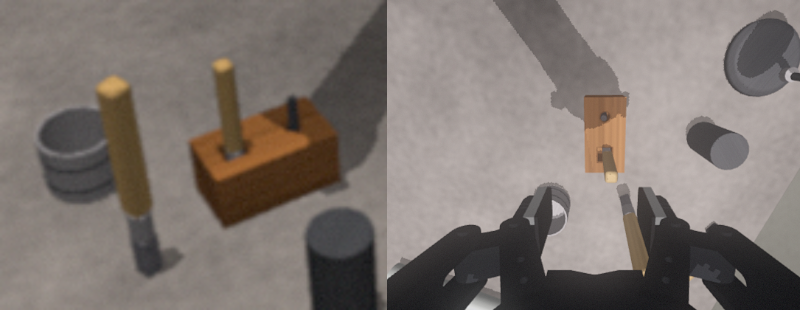

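The brush is back upright in its own hole, top z≈0.161; in the crop it is at (225,105) left and (610,160) right. Before taking the tray, I'll take one tilted wrist view of the lens face from the robot's side, to pin down the focus point.

Run:
```python
from fit import *
pi=np.pi; D=np.radians
for a in(60,50,40):
  try: robot.goto([.47,-.12,.36],[pi-D(a),0,D(90)]);break
  except robot.IKError: pass
robot.sleep(.15)
f=robot.grab_frame('wrist');g=robot.grab_frame('scene');pickle.dump((f,g),open('f6.pkl','wb'));save('lens',f)
print(a,robot.sense()['t'])
for q in (f,g):
    P=cloud(q);l=near(P,(.78,-.019),.075,.17,.31);c=l.mean(0);u,sv,vt=np.linalg.svd(l-c,full_matrices=False)
    nn=vt[2]*np.sign(vt[2][0]);h=(l-c)@vt[2];
    w=l[abs(h)<.012];c2=w.mean(0);e=(w-c2)@vt[:2].T;cc=cv2.minEnclosingCircle((e*1000).astype(np.float32))
    print(len(l),c,'circ',c2+vt[:2].T@np.array(cc[0])/1000,cc[1],'sd',sv/np.sqrt(len(l)),'yaw',np.degrees(np.arctan2(nn[1],nn[0])),'tilt',np.degrees(np.arcsin(nn[2])))
    ft=near(P,(.78,-.018),.075,.006,.03);print('foot',rect(ft))
```

```text
50 26.725
4891 [ 0.774544   -0.01834552  0.24556422] circ [ 0.78125609 -0.02074741  0.22987206] 66.94329071044922 sd [0.0311507  0.02758593 0.00211768] yaw -15.262027992712012 tilt 24.367750363548474
foot (3489, array([775.5, -19. ]), array([118.4, 113.3]), 78.4)
2768 [ 0.78375915 -0.01962342  0.24040769] circ [ 0.78837259 -0.02220545  0.22965928] 68.05989074707031 sd [0.02990352 0.02702914 0.00228656] yaw -15.655291565890012 tilt 25.553506499325387
foot (1697, array([785.8, -21.1]), array([117.1, 114.4]), 73.6)
```

View pics/lens.png

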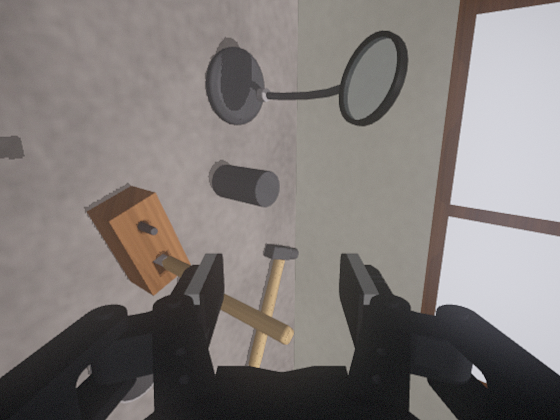

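The lens face is at (375,78) and the foot at (237,86). The fits agree on a lens centre of about (0.781, -0.019, 0.240), yaw -15.5° and tilt 25°, so the focus is about (0.676, 0.010, 0.189). Now to grip and lift the tray.

Run:
```python
from fit import *
pi=np.pi; D=np.radians
robot.goto([.465,.2802,.20],[pi,0,D(106.3)])
robot.move_straight([.465,.2802,.12],vel=.15)
print(robot.move_straight([.465,.2802,.042],vel=.08,contact_N=6))
robot.grip(0,80);robot.sleep(.2)
s=robot.sense();print(s['t'],s['tcp_pos'],s['opening'],s['gripper_force'],s['wrist_force'])
robot.move_straight([.465,.2802,.10],vel=.04)
robot.sleep(.3)
s=robot.sense();print(s['t'],s['tcp_pos'],s['tcp_rot'],s['opening'],s['wrist_force'],s['torque'])
d={n:robot.grab_frame(n) for n in('scene','top','wrist')};pickle.dump(d,open('f7.pkl','wb'))
for n in d:
    save('e_'+n,d[n]);P=cloud(d[n])
    p=near(P,(.5754,.3125),.022,.076,.1)
    if len(p)>10: print(n,'ball',len(p),least_squares(lambda c:np.linalg.norm(p-c,axis=1)-.0127,[*p.mean(0)[:2],.073],loss='soft_l1',f_scale=.001).x)
    p=near(P,(.5754,.3125),.044,.045,.09);r=np.hypot(*(p[:,:2]-[.5754,.3125]).T);p=p[(r>.025)]
    p=p[abs(p[:,2]-np.median(p[:,2]))<.006]
    A=np.c_[p[:,:2]-[.5754,.3125],np.ones(len(p))];k=np.linalg.lstsq(A,p[:,2],rcond=None)[0]
    u=np.array([np.cos(D(16.3)),np.sin(D(16.3))]);v=np.array([-u[1],u[0]])
    print(n,len(p),'floor z',k[2],'slope deg along x',np.degrees(k[:2]@u),'y',np.degrees(k[:2]@v))
```

```text
True
30.3917 [0.46483993 0.27955562 0.06850503] 0.0020632798344060307 0.18149048763007158 [0.64286721 0.09566121 0.04512322]
31.6333 [0.46492761 0.28017283 0.09983638] [-3.14047375e+00  5.51186406e-04  1.85487198e+00] -0.0038817232163142336 [ 0.81578887 -0.11875104  0.06355722] [ 0.00870551 -0.03016275 -0.01539789]
scene 0 floor z 0.0 slope deg along x 0.0 y 0.0
top 0 floor z 0.0 slope deg along x 0.0 y 0.0
wrist 0 floor z 0.0 slope deg along x 0.0 y 0.0
  return _methods._mean(a, axis=axis, dtype=dtype,
  ret = ret.dtype.type(ret / rcount)
```

```bash
python3 -c "
import cv2
a=cv2.hconcat([cv2.resize(cv2.imread('pics/e_scene.png')[130:270,330:470],(420,420)),cv2.imread('pics/e_wrist.png')]);cv2.imwrite('pics/e2.png',cv2.resize(a,(800,343)))"
```

```text
(no output)
```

View pics/e2.png

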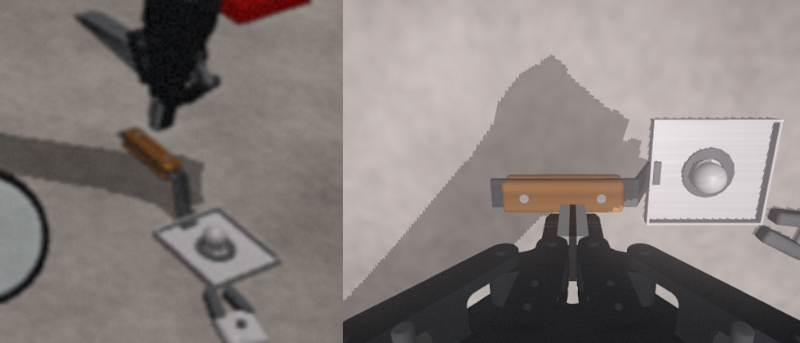

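The grasp failed and the fault is mine. The tool yaw was 90° out, so the fingers closed along the tray's x on top of the handle: fingers at (572,220), handle at (563,193), ball still seated at (710,178). The contact guard stopped the descent at 6 N. I'll remeasure the tray and check the right yaw.

Run:
```python
from fit import *
pi=np.pi; D=np.radians
d=pickle.load(open('f7.pkl','rb'))
for n in d:
    P=cloud(d[n]);p=near(P,(.5754,.3125),.02,.018,.032)
    if len(p)>10: print(n,'ball',least_squares(lambda c:np.linalg.norm(p-c,axis=1)-.0127,[*p.mean(0)[:2],.015],loss='soft_l1',f_scale=.001).x)
    h=near(P,(.464,.28),.07,.05,.066)
    print(n,'handle',rect(h),'pan',rect(near(P,(.576,.314),.068,.004,.014)))
for y in(16.3,-163.7):
  for p in((.465,.2802,.042),(.465,.2802,.2)): 
    q=robot.inverse_kinematics(p,[pi,0,D(y)]);print(y,p,None if q is None else q.round(2))
for y in(0,180,-15.5,164.5,15,-165):
    a=D(y if abs(y)<90 else y-180)
    p=(.676-.115*np.cos(a),.010-.115*np.sin(a),.216);q=robot.inverse_kinematics(p,[pi,0,D(y)]);print(y,p,None if q is None else q.round(2))
```

```text
scene ball [0.57276446 0.31003758 0.01469212]
scene handle (220, array([461.6, 278.8]), array([101.1,  25.7]), 16.2) pan (426, array([578. , 314.9]), array([119.1,  98.9]), 15.1)
top ball [0.57255416 0.3123257  0.01587731]
top handle (283, array([463.2, 279.7]), array([100.1,  21.5]), 17.3) pan (562, array([576.9, 317.3]), array([128.6, 125. ]), 40.1)
wrist ball [0.56974599 0.31150289 0.01538504]
wrist handle (6877, array([459.2, 280.2]), array([100.3,  22.2]), 16.6) pan (5977, array([577., 314.]), array([116.3,  90.6]), 16.4)
16.3 (0.465, 0.2802, 0.042) [-0.25  0.57 -0.48  1.99  0.41  0.67 -2.27]
16.3 (0.465, 0.2802, 0.2) [-0.12  0.36 -0.62  1.87  0.25  0.99 -2.14]
-163.7 (0.465, 0.2802, 0.042) [ 0.19  0.88 -1.17  1.97  0.98  1.02  0.4 ]
-163.7 (0.465, 0.2802, 0.2) [ 0.32  0.71 -1.38  1.85  0.75  1.24  0.56]
0 (np.float64(0.561), np.float64(0.01), 0.216) [ 0.37  0.37 -0.58  1.81  0.23  1.03 -1.88]
180 (np.float64(0.561), np.float64(0.01), 0.216) [ 0.81  0.68 -1.33  1.79  0.7   1.25  0.85]
-15.5 (np.float64(0.5651824978810084), np.float64(0.04073241324899954), 0.216) [ 0.24  0.36 -0.48  1.8   0.19  1.02 -2.17]
164.5 (np.float64(0.5651824978810084), np.float64(0.04073241324899954), 0.216) [ 0.72  0.65 -1.26  1.78  0.66  1.22  0.57]
15 (np.float64(0.5649185299767572), np.float64(-0.019764190186789883), 0.216) [ 0.49  0.4  -0.68  1.8   0.28  1.05 -1.61]
-165 (np.float64(0.5649185299767572), np.float64(-0.019764190186789883), 0.216) [ 0.86  0.7  -1.35  1.78  0.72  1.27  1.15]
```

```bash
cat > lift.py <<'E'
from fit import *
pi=np.pi; D=np.radians
robot.move_straight([.4632,.280,.20],vel=.15)
robot.grip(.6,80)
robot.goto([.4632,.280,.20],[pi,0,D(16.5)])
robot.move_straight([.4632,.280,.10],vel=.15)
robot.sleep(.2)
c=robot.move_straight([.4632,.280,.042],vel=.06,contact_N=8)
s=robot.sense();print(c,s['t'],s['tcp_pos'],s['wrist_force'])
if s['tcp_pos'][2]>.045: raise SystemExit('blocked')
robot.grip(0,80);robot.sleep(.2)
s=robot.sense();print(s['t'],s['opening'],s['gripper_force'],s['wrist_force'])
if s['opening']<.1: raise SystemExit('missed')
robot.move_straight([.4632,.280,.10],vel=.04)
robot.sleep(.3)
s=robot.sense();print(s['t'],s['tcp_pos'],s['tcp_rot'],s['opening'],s['wrist_force'],s['torque'])
d={n:robot.grab_frame(n) for n in('scene','top','wrist')};pickle.dump(d,open('f8.pkl','wb'))
for n in d:
    save('g_'+n,d[n]);P=cloud(d[n])
    p=near(P,(.573,.312),.022,.074,.1)
    if len(p)>10: print(n,'ball',len(p),least_squares(lambda c:np.linalg.norm(p-c,axis=1)-.0127,[*p.mean(0)[:2],.073],loss='soft_l1',f_scale=.001).x)
    p=near(P,(.573,.312),.042,.045,.085);r=np.hypot(*(p[:,:2]-[.573,.312]).T);p=p[r>.026]
    p=p[abs(p[:,2]-np.median(p[:,2]))<.006]
    if len(p)<20: continue
    k=np.linalg.lstsq(np.c_[p[:,:2]-[.573,.312],np.ones(len(p))],p[:,2],rcond=None)[0]
    u=np.array([np.cos(D(16.3)),np.sin(D(16.3))]);v=np.array([-u[1],u[0]])
    print(n,len(p),'floor z',k[2],'slope deg x',np.degrees(k[:2]@u),'y',np.degrees(k[:2]@v))
a=cv2.hconcat([cv2.resize(cv2.imread('pics/g_scene.png')[130:270,330:470],(420,420)),cv2.imread('pics/g_wrist.png')]);cv2.imwrite('pics/g2.png',cv2.resize(a,(800,343)))
E
python3 lift.py
```

```text
False 36.5167 [0.46345997 0.28024741 0.04235871] [-0.09605319 -0.80653675  1.21451135]
37.0917 0.24424189451334424 78.44047665596008 [-1.39418839 -0.88086557  3.97345966]
38.9917 [0.46314309 0.27998737 0.09989413] [3.14158795e+00 2.00127399e-04 2.87992191e-01] 0.24483012422715117 [-0.28434619 -0.09993716 -3.21701345] [-0.0984288   0.27168405  0.01101792]
scene ball 55 [0.57161972 0.31041005 0.07084894]
scene 292 floor z 0.059282680544710614 slope deg x -0.5141034476976415 y -0.18648506826094227
top ball 75 [0.57243015 0.31240875 0.07178728]
top 521 floor z 0.0593495478588589 slope deg x -0.33240767436125057 y -0.24970216154594188
wrist ball 1833 [0.56919791 0.31131832 0.07217462]
wrist 8959 floor z 0.05953327235925471 slope deg x -0.6604471984217691 y -0.08844440118426324
```

View pics/g2.png

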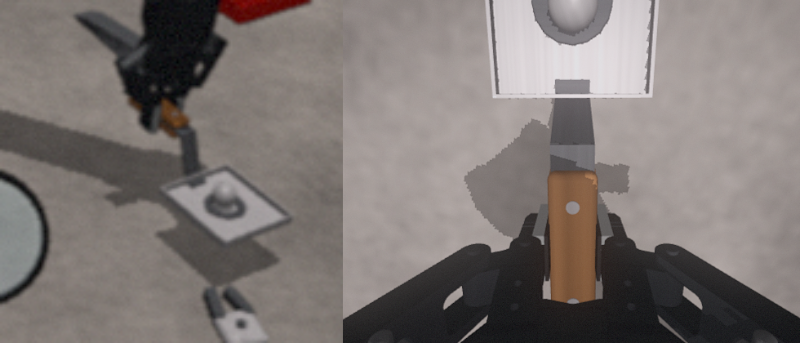

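The tray is lifted and level to about 0.5°, with the ball seated at crop (572,10). Carrying it to the focus.

```bash
cat > chk.py <<'E'
from fit import *
def chk(tag):
    D=np.radians
    s=robot.sense();print(s['t'],s['tcp_pos'],s['tcp_rot'],s['opening'],s['wrist_force'])
    d={n:robot.grab_frame(n) for n in('scene','top','wrist')};pickle.dump(d,open(tag+'.pkl','wb'))
    for n in d:
        save(tag+n,d[n]);P=cloud(d[n])
        p=near(P,(.676,.010),.022,.189,.215)
        if len(p)>10: print(n,'ball',len(p),least_squares(lambda c:np.linalg.norm(p-c,axis=1)-.0127,[*p.mean(0)[:2],.189],loss='soft_l1',f_scale=.001).x)
        p=near(P,(.676,.010),.042,.165,.2);p=p[np.hypot(*(p[:,:2]-[.676,.01]).T)>.026]
        p=p[abs(p[:,2]-np.median(p[:,2]))<.006]
        if len(p)>20:
            k=np.linalg.lstsq(np.c_[p[:,:2]-[.676,.01],np.ones(len(p))],p[:,2],rcond=None)[0];print(n,'floor',k[2],'slopes deg',np.degrees(k[:2]))
        l=near(P,(.78,-.019),.075,.195,.31);l=l[l[:,0]>.745]
        if len(l)>50:
            c=l.mean(0);vt=np.linalg.svd(l-c,full_matrices=False)[2];print(n,'lens',len(l),c,vt[2])
    a=cv2.hconcat([cv2.resize(cv2.imread(f'pics/{tag}scene.png')[120:330,180:460],(560,420)),cv2.imread(f'pics/{tag}top.png')]);cv2.imwrite(f'pics/{tag}.png',cv2.resize(a,(800,300)))
E
python3 - <<'E'
from chk import *
pi=np.pi
robot.move_straight([.4632,.280,.2173],vel=.08)
robot.move_straight([.5636,.0105,.2173],vel=.09,attitude=[pi,0,0])
robot.sleep(.5)
chk('k')
E
```

```text
44.6 [0.56360834 0.01049718 0.21727558] [-3.14158183e+00  2.08201896e-05 -6.25092723e-07] 0.25143506733143745 [-0.74953754 -0.18611671 -3.695811  ]
scene lens 2680 [ 0.78274069 -0.01938426  0.24245192] [ 0.87183445 -0.2454195   0.42387964]
top ball 95 [0.67722675 0.01126839 0.18910768]
top floor 0.17654757327706241 slopes deg [ 0.33453603 -0.0748502 ]
top lens 684 [ 0.77903226 -0.01764134  0.25088613] [-0.85707992  0.24497196 -0.45321379]
wrist ball 1908 [0.67433525 0.01037784 0.18956847]
wrist floor 0.1767847576364617 slopes deg [-1.13435761 -0.02707353]
  return _methods._mean(a, axis=axis, dtype=dtype,
  ret = ret.dtype.type(ret / rcount)
```

View pics/k.png

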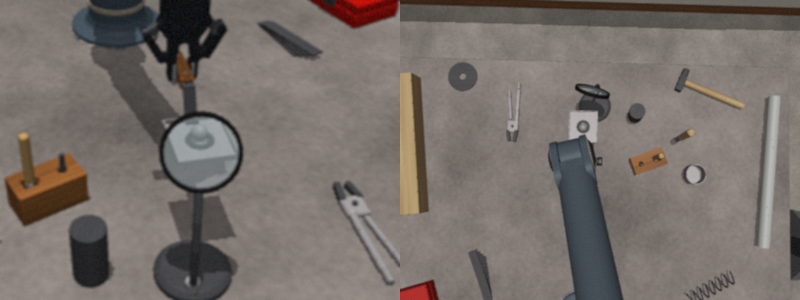

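The ball is visible through the lens, at about (200,135) on the left. It measures (0.6758, 0.0108, 0.189), within about 1 mm of the focus. The tray is level to within about 1°, and everything else stands as before. Handing in.

```bash
python3 -c "
from plant import robot
print(robot.close_job())"
```

```text
the job is handed in; nothing more can be done
None
```

I handed the job in at about 45 s: brush dipped, ball dabbed, brush back in its own hole, and the tray held still and level to about 1° with the ball within about 1 mm of my measured focus point; a first tray grasp at the wrong yaw pressed the handle lightly (about 6 N) and moved the tray about 2 mm before I regrasped it.

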